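Dry-fit the fallen ornaments on the frieze panel

ROBOT

A 7-joint arm with a two-finger parallel gripper is mounted at the origin on the work surface. World frame = base frame: x ahead of the robot, y to its left, z up, the work surface at z = 0. Lengths are in m, angles in rad, forces in N, time in s.
With the tool pointing down it reaches from about 0.35 to 0.9 m from the base axis. Payload 19.9 kg.
Tool frame: the origin (TCP) lies between the finger pads; the fingertips stand 19 mm ahead of it and the grasp point (between the pads) is the TCP; z points along the fingers, y is the direction in which the jaws open and shut (so a half turn about z gives the same grasp; the last joint's range is limited). The gripper opens to 94 mm and grips with 3 to 60 N. Pads are 16 mm wide; open, the fingers measure 119 mm over their backs; the gripper's body (75 mm by 177 mm) begins 78 mm behind the grasp point.
Start: joints at [-1.264, 0.417, -0.01, 1.614, 0.005, 1.111, -0.053], TCP at [0.214, 0.587, 0.224] pointing down, gripper open.
Joint ranges: [-2.81, 2.81], [-0.39, 2.02], [-1.27, 1.25], [0.06, 2.57], [-1.19, 4.33], [0.19, 2], [-2.82, 2.82]. Speed limits (rad/s): [1.89, 1.89, 2.39, 2.39, 3.01, 3.01, 3.01].

INTERFACE

Orientations are given as a 3x3 rotation matrix whose columns are the frame's x, y, z axes.
In Python, from rig import robot gives the robot as it stands. Calls block until the motion is done:
- robot.move_ptp(position, orientation): joint-space move of the TCP to a pose.
- robot.move_linear(position, velocity=0.15, frame=None, threshold=None): straight line of the TCP; frame=None keeps the orientation; velocity is the mean speed in m/s. With threshold (N) it stops when the force on the tool has changed by that much, and returns True; else False.
- robot.goto_joints(angles): joint-space move.
- robot.gripper_to(opening): finger opening in m; the grip force is fixed at half the most; returns when the fingers have stopped.
- robot.pause(seconds).
- robot.ik(position, orientation): joint angles nearest the present ones, or None.
- robot.get_state(): the state.
- robot.grab_frame(name): name is "scene" or "top"; returns the picture (384x512x3 uint8, red, green, blue); there is no depth.
- robot.camera_info(name): a dict with "fx", "fy", "cx", "cy" (pixels), "dist" ([k1, k2, p1, p2, k3] as OpenCV has them; the pictures are not rectified), "rvec" (rotation vector, rad) and "tvec" (3), from world to camera coordinates, as OpenCV has them. Camera axes: x right, y down, z forward; pixel columns grow to the right and rows downward; lengths in m; the calibration is good to about 2 mm. A picture is of the moment at which its call begins. camera_info takes no time and is no camera call.
A pose or a line that the arm cannot do raises robot.PlanningError and nothing moves.
- robot.sign_off(): hands the job in, once; it reports no verdict.
The state is a dict: "time": time; "qpos": joint angles; "joint_vel": joint speeds; "effort": joint torques, N m; "ee_pos": TCP position; "tool_rot": TCP orientation; "force": force on the tool from outside, world axes, zero at the start; "moment": the same for the moment, N m; "opening": finger opening in m.
Only numpy, scipy, OpenCV 4.12 (cv2) and the standard library are available. Lean on these libraries where they do the work, as an engineer would, in place of code of your own. Each camera call takes 0.05 s, during which the arm holds its last target.

TASK

Four white cast ornaments - a large rosette, a small rosette, a square patera and an oval boss - have come off the gilded frieze panel, and each has left a bare-wood patch of its own outline. Dry-fit all four: lower each one (gesso chips if it is dropped) and leave it face up and flat, centred on the patch of its shape and size, with the square and the oval turned to match its outline. The leaf spray and the S-scroll belong to another frame: leave them where they lie.

Things in the scene. Friction and masses are not known exactly. Their poses are not given: they have to be found in the camera images.
- large_rosette_c (a point): Large round rosette, 64 mm across, eight petals on top, cast in white gesso, 34 mm high: flat underside, straight upright side up to 25 mm (take it there), carved top above. Point: its centre, 17 mm above its underside; z points up when it lies face up, as at the start. Mass about 0.15 kg.
- small_rosette_c (a point): Small round rosette, 40 mm across, same pattern as the large one, cast in white gesso, 34 mm high: flat underside, straight upright side up to 25 mm (take it there), carved top above. Point: its centre, 17 mm above its underside; z points up when it lies face up, as at the start. Mass about 0.06 kg.
- square_patera_c (a point): Square patera, 54 x 54 mm, four leaves to its corners, cast in white gesso, 34 mm high: flat underside, straight upright side up to 25 mm (take it there), carved top above. Point: its centre, 17 mm above its underside; z points up when it lies face up, as at the start; x and y run parallel to its sides. Mass about 0.14 kg.
- oval_boss_c (a point): Oval boss, 84 mm long (along its x) and 50 mm wide (along its y), straight sides and half-round ends, cast in white gesso, 34 mm high: flat underside, straight upright side up to 25 mm (take it there), carved top above. Point: its centre, 17 mm above its underside; z points up when it lies face up, as at the start. Mass about 0.17 kg.
- patch_large_round_c (a point): Large round patch, 66 mm across, a bare-wood mark flush in the white ground of the frieze panel. Point: its middle, at the surface on which the ornament sits; z up. The panel, 528 x 148 mm, heavy and immovable, lies across the bench beyond the loose castings; its white ground is 24 mm above the bench mat.
- patch_small_round_c (a point): Small round patch, 42 mm across, a bare-wood mark flush in the white ground of the frieze panel. Point: its middle, at the surface on which the ornament sits; z up. The panel has four square fields in a row, each 112 mm, 128 mm apart, framed by gilded mouldings 5 mm higher than the ground; which patch is in which field changes.
- patch_square_c (a point): Square patch, 56 x 56 mm, a bare-wood mark flush in the white ground of the frieze panel. Point: its middle, at the surface on which the ornament sits; z up; x and y run parallel to its sides.
- patch_oval_c (a point): Oval patch, 86 mm long (along its x) and 52 mm wide (along its y), a bare-wood mark flush in the white ground of the frieze panel. Point: its middle, at the surface on which the ornament sits; z up.
- leaf_spray_c (a point): Leaf spray, a casting of another frame, to be left: white, 110 mm long stem with four pairs of leaves, up to 55 mm wide, 14 mm high, lying among the ornaments. Point: the middle of the stem, 6 mm above its underside.
- scroll_c (a point): S-scroll, a casting of another frame, to be left: white, two joined volutes, about 105 mm long and 58 mm wide, 14 mm high, lying among the ornaments. Point: its middle, 6 mm above its underside.
There are look-alikes about, which are no part of the job. Leave any pink or yellow look-alike of the part that bears large_rosette_c alone.

How it is judged:
By the outcome, as a careful person would: the job done as asked, in the order asked, and still so for the second after the job is handed in, with the robot touching nothing.
It also fails if it takes over 96 s, if anything falls off the work surface, if the arm or the gripper's body presses on something with over 40 N, if the wrist force passes 120 N, or if a joint passes its speed limit or range.

## Working session

There is one attempt and no reset: what is moved stays moved. The work goes in short steps, each a Python script; the robot and the scene stay as the last script left them, time stands still between calls to the robot, and variables do not carry over. Pictures are saved under pics/ and viewed, and the job is handed in when it is done.

```bash
mkdir -p pics; ls
python3 - <<'E'
from rig import robot
import cv2
for n in ("top","scene"):
    im=robot.grab_frame(n); cv2.imwrite(f"pics/{n}0.png",im[:,:,::-1]); 
    cv2.imwrite(f"pics/{n}0_big.png",cv2.resize(im[:,:,::-1],(800,600),interpolation=cv2.INTER_CUBIC)); print(robot.camera_info(n))
s=robot.get_state();print(s)
E
```

```text
pics
{'fx': 447.2948519461246, 'fy': 447.2948519461246, 'cx': 259.69089464506595, 'cy': 188.71546295699648, 'dist': array([-0.00393248,  0.        ,  0.        ,  0.        ,  0.        ]), 'rvec': array([ 2.17252602, -2.1285671 ,  0.14065642]), 'tvec': array([0.05503002, 0.48049826, 1.11175483])}
{'fx': 425.3424426110769, 'fy': 425.3424426110769, 'cx': 257.7895663611634, 'cy': 185.49123110970478, 'dist': array([-0.03919155,  0.        ,  0.        ,  0.        ,  0.        ]), 'rvec': array([ 1.83225639,  1.70524618, -0.68909887]), 'tvec': array([-0.06413986, -0.29372153,  1.46323963])}
{'time': 0.1, 'qpos': array([-1.26349538,  0.41789999, -0.0103595 ,  1.61408424,  0.00468391,
        1.11066272, -0.05300902]), 'joint_vel': array([ 3.28244884e-04, -2.60985612e-04,  2.84217889e-04, -1.25064857e-03,
       -8.41097555e-05,  4.28119478e-04, -1.28394726e-03]), 'effort': array([ 1.51794226e-03, -8.52564526e+01,  6.40223790e-01, -4.26679945e+01,
       -4.88592731e-02,  1.65589369e-02,  8.74058355e-05]), 'ee_pos': array([0.2134782 , 0.58709791, 0.22390897]), 'tool_rot': array([[-9.39798010e-01,  3.41730310e-01, -3.09437390e-04],
       [ 3.41730447e-01,  9.39797498e-01, -9.82465404e-04],
       [-4.49297222e-05, -1.02906321e-03, -9.99999470e-01]]), 'force': array([-0.08547451,  0.52173158,  0.46908138]), 'moment': array([-0.00484726, -0.03413056,  0.00266818]), 'opening': 0.0939685364210565}
```

View pics/top0_big.png

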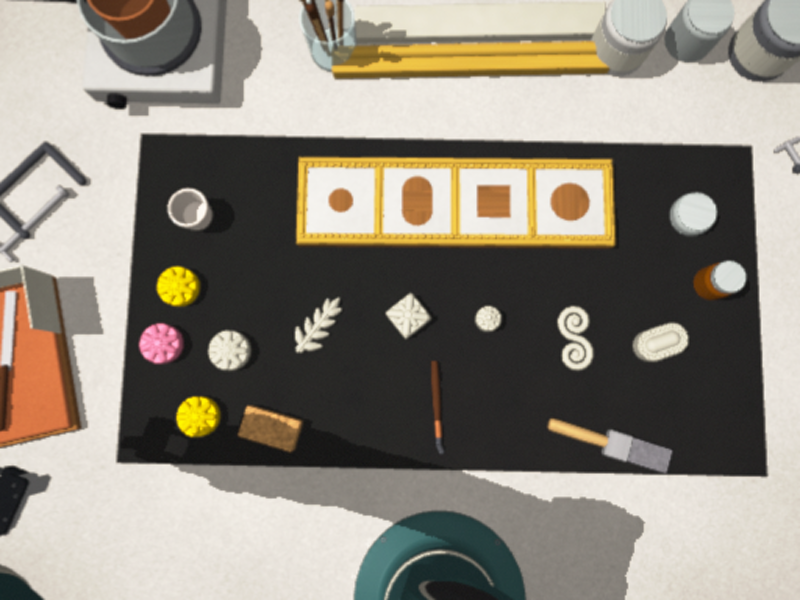

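View pics/scene0_big.png

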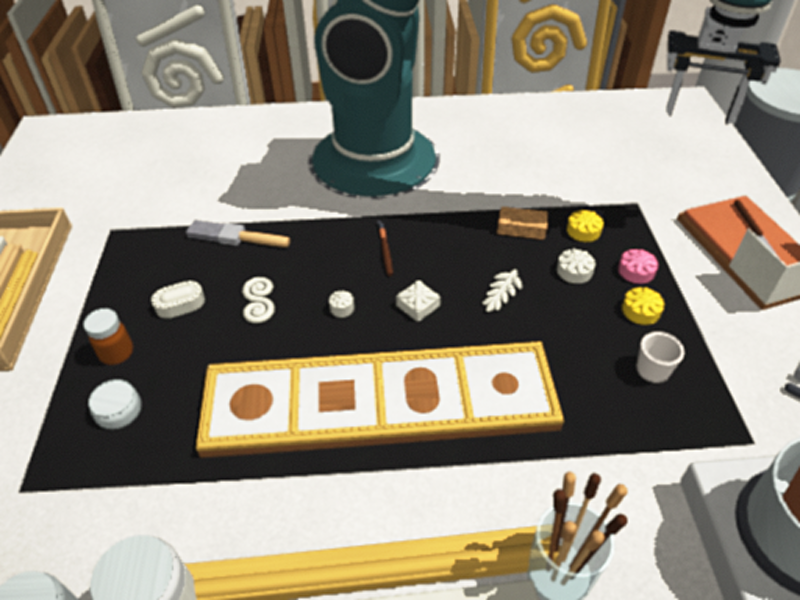

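The top picture (800x600 pixel values) shows the patches, left to right: small round (340,200), oval (417,201), square (493,201), large round (570,201). The castings are the large white rosette (229,350), square (409,316), small rosette (488,319) and oval (661,342). The leaf spray, S-scroll, yellow and pink rosettes are to be left. Next I fit poses in both views.

```bash
cat > vis.py <<'E'
import numpy as np, cv2
from scipy.optimize import minimize
MAT=0.002
def proj(P,c):
    K=np.array([[c['fx'],0,c['cx']],[0,c['fy'],c['cy']],[0,0,1.]])
    return cv2.projectPoints(np.asarray(P,float).reshape(-1,1,3),c['rvec'],c['tvec'],K,c['dist'])[0].reshape(-1,2)
def ray(px,z,c):
    K=np.array([[c['fx'],0,c['cx']],[0,c['fy'],c['cy']],[0,0,1.]])
    u=cv2.undistortPoints(np.array(px,float).reshape(-1,1,2),K,c['dist']).reshape(-1,2)
    R=cv2.Rodrigues(c['rvec'])[0]; d=np.c_[u,np.ones(len(u))]@R; o=-R.T@c['tvec']
    return (o+d*((z-o[2])/d[:,2])[:,None])[:,:2]
def outline(kind,grow=0.,s=1.):
    t=np.linspace(0,2*np.pi,48,endpoint=False)
    C=np.c_[np.cos(t),np.sin(t)]
    if kind=='large': p=.032*C
    if kind=='small': p=.020*C
    if kind=='square': p=np.array([[1,1],[-1,1],[-1,-1],[1,-1]])*.027
    if kind=='oval': p=.025*C+np.c_[np.sign(C[:,0])*.017,0*t]
    if grow: p=p*(1+grow/np.abs(p).max(0))
    return p*s
def poly(kind,x,y,a,z0,c,patch=False):
    R=np.array([[np.cos(a),-np.sin(a)],[np.sin(a),np.cos(a)]])
    if patch:
        p=outline(kind,.001)@R.T+[x,y]; P=np.c_[p,np.full(len(p),z0)]
    else:
        L=[]
        for s,h in((1,0),(1,.025),(.8,.031)):
            p=outline(kind,s=s)@R.T+[x,y]; L.append(np.c_[p,np.full(len(p),z0+h)])
        P=np.vstack(L)
    return cv2.convexHull(proj(P,c).astype(np.float32)).reshape(-1,2)
def render(pl,box,S=8):
    u0,v0,u1,v1=box
    m=np.zeros(((v1-v0)*S,(u1-u0)*S),np.uint8)
    q=((pl-[u0,v0]+.5)*S-.5)
    cv2.fillPoly(m,[np.round(q*16).astype(np.int32)],255,shift=4)
    return cv2.resize(m,(u1-u0,v1-v0),interpolation=cv2.INTER_AREA)/255.
def fit(kind,soft,c,x0,z0,patch=False,pad=10):
    """soft: soft mask image 0..1; x0=[x,y,a]"""
    pl=poly(kind,*x0,z0,c,patch)
    lo=np.maximum(np.floor(pl.min(0)).astype(int)-pad,0); hi=np.ceil(pl.max(0)).astype(int)+pad
    hi=np.minimum(hi,[512,384])
    box=(*lo,*hi); tgt=soft[lo[1]:hi[1],lo[0]:hi[0]]
    rot=kind in('square','oval')
    def f(v):
        return ((render(poly(kind,v[0]/1e3,v[1]/1e3,v[2]/50 if rot else 0,z0,c,patch),box)-tgt)**2).sum()
    v=np.array([x0[0]*1e3,x0[1]*1e3,x0[2]*50])
    best=None
    for step in (6,2,.7):
        sim=np.vstack([v]+[v+step*e for e in np.eye(3)[:3 if rot else 2]]) if rot else None
        if rot: r=minimize(f,v,method='Nelder-Mead',options=dict(initial_simplex=sim,xatol=.02,fatol=.01))
        else:
            g=lambda w:f([w[0],w[1],0]); s2=np.vstack([v[:2],v[:2]+[step,0],v[:2]+[0,step]])
            r=minimize(g,v[:2],method='Nelder-Mead',options=dict(initial_simplex=s2,xatol=.02,fatol=.01))
        v=r.x if rot else np.r_[r.x,0]
    return np.array([v[0]/1e3,v[1]/1e3,v[2]/50]),r.fun
E
cat > fit0.py <<'E'
from vis import *
from rig import robot
CI={n:robot.camera_info(n) for n in('top','scene')}
im={n:cv2.imread(f'pics/{n}0.png')[:,:,::-1].astype(float) for n in CI}
seed={'large':(229,350),'square':(409,316),'small':(488,319),'oval':(661,342)}
pseed={'small':(340,200),'oval':(417,201),'square':(493,201),'large':(570,201)}
ang={'large':0,'small':0,'square':.75,'oval':0}
for n in CI:
    c=CI[n]
    for k in seed:
        g=im[n].max(2); soft=np.clip((g-35)/80,0,1)
        xy=ray([np.array(seed[k])*.64],.02,CI['top'])[0]
        bst=None
        for a in ([0] if k in('large','small') else np.linspace(0,np.pi if k=='oval' else np.pi/2,5)[:-1]):
            r=fit(k,soft,c,[*xy,a],MAT)
            if bst is None or r[1]<bst[1]: bst=r
        print(n,k,(bst[0][:2]*1e3).round(1),np.degrees(bst[0][2]).round(1),round(bst[1],1))
        # patch: brown-ness
        w=im[n]; soft=np.clip((1-w[:,:,2]/np.maximum(w[:,:,0],1)-.08)/.3,0,1)
        xy=ray([np.array(pseed[k])*.64],.026,CI['top'])[0]
        r=fit(k,soft,c,[*xy,np.pi/2 if k=='oval' else 0],MAT+.024,True,4)
        print('   patch',(r[0][:2]*1e3).round(1),np.degrees(r[0][2]).round(1),round(r[1],1))
E
python3 fit0.py
python3 - <<'E'
import cv2
a=cv2.imread('pics/top0.png')
cv2.imwrite('pics/crop0.png',cv2.resize(a[170:250,120:455],None,fx=2.38,fy=2.38,interpolation=cv2.INTER_NEAREST))
print(a[128,205:240].tolist())
print(a[204,300:325,1].tolist(),a[150,200,1],a[145:260,350].max(1)[:115].tolist())
E
```

```text
top large [384.7 355.4] 0.0 14.4
   patch [ 644.4 -206. ] 0.0 0.8
top square [448.2  61.7] 39.9 18.5
   patch [642.8 -78.2] 0.4 1.0
top small [445.9 -70.9] 0.0 14.2
   patch [639.2 178.4] 0.0 0.7
top oval [ 412.7 -355.3] 111.6 31.3
   patch [639.7  52.6] 91.3 302.3
scene large [385.1 352.2] 0.0 138.2
   patch [ 645.9 -208.3] 0.0 5.7
scene square [448.5  59.3] 39.3 11.7
   patch [643.9 -80.6] 1.7 4.6
scene small [446.8 -72.3] 0.0 7.8
   patch [640.6 175.8] 0.0 2.4
scene oval [ 414.1 -356.9] 108.4 21.5
   patch [643.1  47.4] 180.7 12.8
[[235, 240, 242], [234, 239, 241], [234, 239, 241], [236, 240, 242], [232, 238, 241], [146, 173, 212], [77, 130, 192], [66, 124, 189], [62, 117, 180], [60, 116, 179], [62, 118, 181], [64, 121, 184], [61, 118, 181], [60, 116, 178], [60, 116, 178], [60, 115, 175], [58, 112, 170], [59, 111, 170], [59, 112, 172], [61, 116, 177], [99, 138, 188], [218, 226, 234], [234, 240, 242], [236, 240, 243], [235, 240, 242], [234, 239, 241], [234, 239, 242], [235, 240, 242], [235, 240, 242], [236, 241, 243], [235, 240, 242], [235, 239, 242], [235, 240, 242], [230, 237, 241], [161, 221, 240]]
[38, 40, 41, 60, 144, 222, 232, 232, 225, 229, 231, 220, 219, 211, 197, 211, 206, 206, 205, 201, 116, 43, 23, 23, 35] 191 [240, 239, 239, 238, 238, 233, 229, 229, 233, 237, 224, 156, 98, 63, 45, 40, 39, 40, 38, 40, 39, 41, 40, 39, 39, 41, 42, 41, 40, 40, 40, 39, 39, 39, 39, 40, 39, 38, 40, 40, 38, 39, 40, 40, 40, 38, 42, 43, 43, 42, 41, 40, 40, 41, 40, 41, 41, 41, 40, 40, 40, 39, 39, 40, 40, 40, 40, 41, 39, 39, 38, 40, 40, 40, 39, 40, 41, 39, 41, 39, 40, 39, 39, 39, 39, 39, 39, 40, 41, 42, 39, 39, 41, 40, 40, 41, 41, 42, 43, 42, 42, 40, 40, 41, 43, 41, 42, 40, 41, 40, 40, 40, 40, 42, 40]
```

View pics/crop0.png

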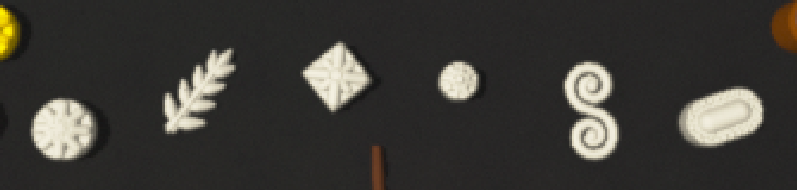

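The two views agree to about 2.5 mm, which looks like a constant calibration offset. I'll clean up the masks and refit the ovals.

```bash
cat > fit1.py <<'E'
from vis import *
from rig import robot
CI={n:robot.camera_info(n) for n in('top','scene')}
PK={'large':(.385,.354,0),'square':(.4483,.0605,.69),'small':(.4463,-.0716,0),'oval':(.413,-.356,1.92)}
PP={'large':(.6450,-.2072,0),'square':(.6433,-.0794,.01),'small':(.6399,.1771,0),'oval':(.643,.049,.01)}
def whitemask(w,c,xyz):
    g=w.min(2); soft=np.clip((g-45)/90,0,1)
    n,l=cv2.connectedComponents((g>60).astype(np.uint8)); u,v=proj([xyz],c)[0].round().astype(int)
    if l[v,u]==0: return soft
    m=cv2.dilate((l==l[v,u]).astype(np.uint8),np.ones((3,3))); return soft*m
def brown(w): return np.clip((1-w[:,:,2]/np.maximum(w[:,:,0],1)-.08)/.5,0,1)
if __name__=='__main__':
  im={n:cv2.imread(f'pics/{n}0.png')[:,:,::-1].astype(float) for n in CI}
  for n in CI:
    c=CI[n]
    for k in PK:
        r=fit(k,whitemask(im[n],c,(*PK[k][:2],.03)),c,PK[k],MAT)
        q=fit(k,brown(im[n]),c,PP[k],MAT+.024,True,4)
        print(n,k,(r[0][:2]*1e3).round(1),np.degrees(r[0][2]).round(1),round(r[1],1),' patch',(q[0][:2]*1e3).round(1),np.degrees(q[0][2]).round(1),round(q[1],1),' d',((q[0]-r[0])[:2]*1e3).round(1))
E
python3 fit1.py
```

```text
top large [384.7 355.5] 0.0 7.8  patch [ 644.4 -206. ] 0.0 8.0  d [ 259.7 -561.4]
top square [448.   61.9] 39.2 2.3  patch [642.7 -78. ] 0.7 6.1  d [ 194.7 -139.9]
top small [445.8 -70.7] 0.0 1.7  patch [639.2 178.3] 0.0 5.9  d [193.3 249. ]
top oval [ 412.6 -355.4] 111.1 6.7  patch [641.  50.] 0.9 25.9  d [228.3 405.3]
scene large [384.7 352.2] 0.0 8.6  patch [ 646.  -208.6] 0.0 17.6  d [ 261.2 -560.8]
scene square [448.4  59.3] 39.0 7.5  patch [643.7 -80.6] 1.0 14.7  d [ 195.4 -139.9]
scene small [446.6 -72.7] 0.0 4.7  patch [640.6 175.8] 0.0 8.9  d [194.  248.5]
scene oval [ 414. -357.] 108.7 8.2  patch [642.3  47.5] 1.2 27.5  d [228.3 404.5]
```

Both views give the same patch-minus-casting vectors to about 1 mm. I start with the small rosette, squeezing it along two axes so it sits exactly at the TCP. Where it lands will then show the camera bias.

```bash
cat > arm.py <<'E'
import numpy as np
from rig import robot
from vis import MAT
def R(phi):
    y=np.array([np.cos(phi),np.sin(phi),0]); z=np.array([0,0,-1.]); return np.c_[np.cross(y,z),y,z]
GH=.024; ZT=.17
def st(msg):
    s=robot.get_state(); print(msg,'t=%.1f'%s['time'],s['ee_pos'].round(4),'open %.4f'%s['opening'],'F',s['force'].round(1),'q7 %.2f'%s['qpos'][6]); return s
def choose(p,angs,z):
    best=None
    for a in angs:
        q=robot.ik([*p,z],R(a))
        if q is None: continue
        if best is None or abs(q[6])<best[0]: best=(abs(q[6]),a)
    return best
def place(x,y,phi,zc,width,extra=.014):
    robot.move_ptp([x,y,.12],R(phi))
    robot.move_linear([x,y,zc+.006],velocity=.12)
    hit=robot.move_linear([x,y,zc-.006],velocity=.02,threshold=2.5)
    s=st('contact %s'%hit)
    robot.gripper_to(width+extra); 
    robot.move_linear([x,y,.13],velocity=.15)
    st('placed')
E
python3 - <<'E'
from arm import *
for n,p,a in [('small pick',(.4463,-.0716),(0,np.pi/2,-np.pi/2,np.pi)),('small pl',(.640,.177),(0,np.pi/2,-np.pi/2,np.pi)),
  ('sq pick',(.448,.0605),np.radians(39.1)+np.arange(-2,2)*np.pi/2),('sq pl',(.643,-.079),.014+np.arange(-2,2)*np.pi/2),
  ('ov pick',(.413,-.356),np.radians(20)+np.arange(-1,1)*np.pi),('ov pl',(.6417,.049),np.pi/2+.016+np.arange(-1,1)*np.pi),
  ('lg pick',(.385,.354),np.radians([0,45,90,135,180,-90,-45])),('lg pl',(.645,-.207),np.arange(-2,2)*np.pi/2)]:
    print(n,[(round(np.degrees(x)),None if (q:=robot.ik([*p,.03],R(x))) is None else round(q[6],2)) for x in a])
E
```

```text
small pick [(0, np.float64(0.67)), (90, np.float64(2.0)), (-90, np.float64(-0.74)), (180, np.float64(-2.17))]
small pl [(0, np.float64(0.01)), (90, np.float64(1.36)), (-90, np.float64(-1.48)), (180, np.float64(2.7))]
sq pick [(-141, np.float64(-1.78)), (-51, np.float64(-0.69)), (39, np.float64(0.75)), (129, np.float64(2.15))]
sq pl [(-179, np.float64(-2.32)), (-89, np.float64(-0.92)), (1, np.float64(0.47)), (91, np.float64(1.9))]
ov pick [(-160, np.float64(-1.31)), (20, np.float64(1.41))]
ov pl [(-89, np.float64(-1.22)), (91, np.float64(1.6))]
lg pick [(0, np.float64(-0.62)), (45, np.float64(0.08)), (90, np.float64(0.77)), (135, np.float64(1.47)), (180, np.float64(2.14)), (-90, np.float64(-1.97)), (-45, np.float64(-1.31))]
lg pl [(-180, np.float64(-2.17)), (-90, np.float64(-0.86)), (0, np.float64(0.72)), (90, np.float64(2.13))]
```

Run:
```python
from arm import *
p=(.4463,-.0716); zg=MAT+GH
robot.gripper_to(.065)
robot.move_ptp([*p,.11],R(-np.pi/2)); st('above')
robot.move_linear([*p,zg],velocity=.15); st('down')
robot.gripper_to(.030); st('sq1')
robot.gripper_to(.056)
robot.move_linear([*p,zg],velocity=.15,frame=R(0)) if False else robot.move_ptp([*p,zg],R(0))
st('turned')
robot.gripper_to(.030); st('sq2')
robot.move_linear([*p,.12],velocity=.15); st('lift')
```

```text
above t=3.2 [ 0.4466 -0.071   0.11  ] open 0.0651 F [0.2 0.  0.6] q7 -0.95
down t=4.0 [ 0.4465 -0.0718  0.0265] open 0.0653 F [ 0.6 -0.2  0.8] q7 -0.80
sq1 t=4.5 [ 0.4465 -0.0714  0.0263] open 0.0392 F [-0.1  1.8  7.4] q7 -0.80
turned t=6.1 [ 0.4463 -0.0716  0.026 ] open 0.0562 F [ 0.3 -0.6  0.1] q7 0.44
sq2 t=6.5 [ 0.4462 -0.0716  0.0259] open 0.0396 F [-0.2  0.2 -0.7] q7 0.44
lift t=7.3 [ 0.4459 -0.0714  0.1194] open 0.0396 F [ 0.6  0.3 -0.9] q7 0.30
```

Run:
```python
from arm import *
import cv2
place(.6399,.1771,0.,MAT+.024+GH,.040)
robot.move_ptp([.385,.354,.13],R(np.pi/2)); st('hover large')
for n in('top','scene'):
    im=robot.grab_frame(n); cv2.imwrite(f'pics/{n}1.png',im[:,:,::-1]); cv2.imwrite(f'pics/{n}1_big.png',cv2.resize(im[:,:,::-1],(800,600)))
```

```text
contact True t=9.6 [0.6402 0.1772 0.0495] open 0.0393 F [ 0.6 -0.4  1.3] q7 -0.06
placed t=10.8 [0.6394 0.1771 0.1293] open 0.0539 F [-0.1  0.1  0.5] q7 -0.09
hover large t=12.0 [0.3859 0.3534 0.1297] open 0.0541 F [-0.5  0.3  0.2] q7 0.80
```

View pics/top1_big.png

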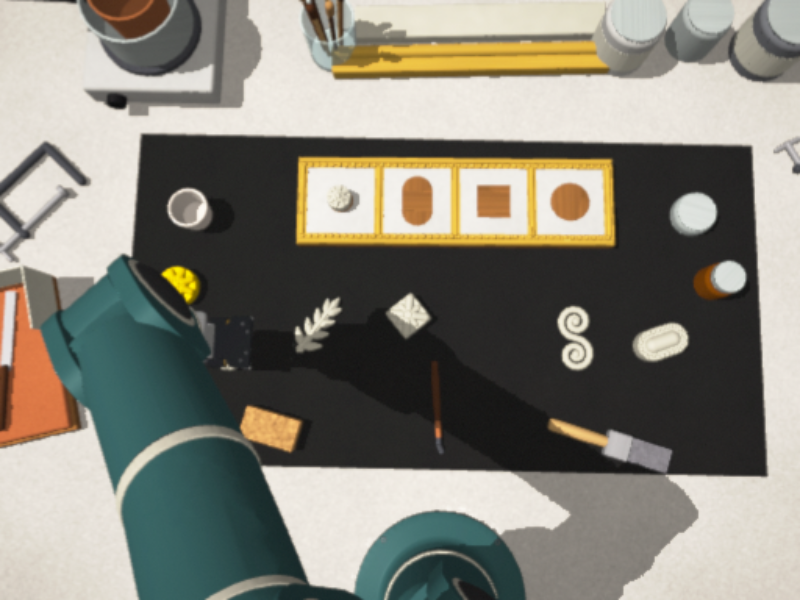

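View pics/scene1_big.png

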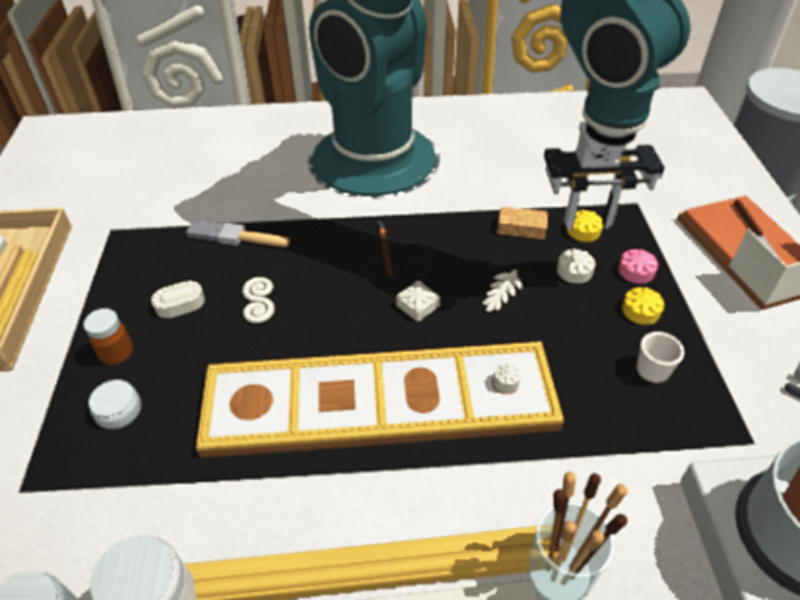

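Run:
```python
from vis import *
from fit1 import CI
out=[]
for n in('top','scene'):
    im=cv2.imread(f'pics/{n}1.png'); c=CI[n]
    u,v=proj([[.64,.177,.04]],c)[0].round().astype(int)
    big=cv2.resize(im[v-20:v+20,u-20:u+20],(400,400),interpolation=cv2.INTER_CUBIC)
    for z0,col,grow in((.026,(0,0,255),.001),(.051,(255,0,0),0)):
        t=outline('small',grow)+np.array([.6399,.1771]); pl=proj(np.c_[t,np.full(len(t),z0)],c)
        cv2.polylines(big,[(((pl-[u-20,v-20]+.5)*10-.5)).round().astype(np.int32)],True,col,1)
    out.append(big)
cv2.imwrite('pics/z1.png',np.hstack(out))
```

```text
(no output)
```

View pics/z1.png

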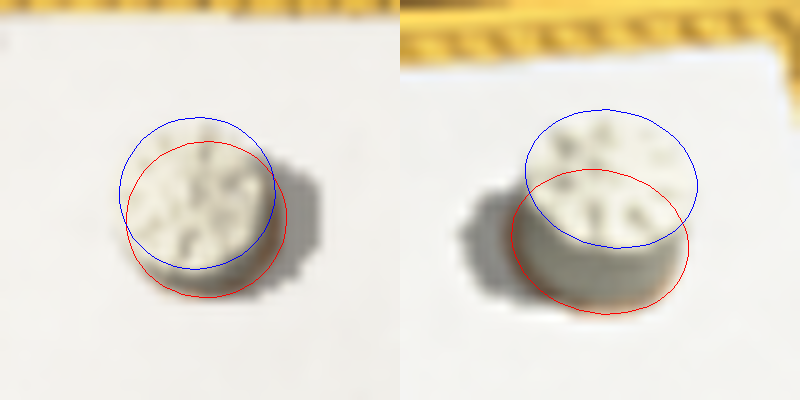

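```bash
cat > chk.py <<'E'
from vis import *
from fit1 import CI
def warm(im):  # im rgb float
    return (im[:,:,0]-im[:,:,2])/np.maximum(im[:,:,0],1)
def check(n,im,kind,x0,z0):
    w=warm(im); c=CI[n]
    soft=np.clip((w-.04)/.06,0,1)
    return fit(kind,soft,c,x0,z0,False,4)
E
python3 - <<'E'
from chk import *
for n in('top','scene'):
    im=cv2.imread(f'pics/{n}1.png')[:,:,::-1].astype(float); c=CI[n]
    u,v=proj([[.64,.177,.04]],c)[0].round().astype(int)
    print((warm(im)[v-12:v+14,u-12:u+12]*100).astype(int))
    r=check(n,im,'small',(.64,.177,0),.026); print(n,(r[0]*1e3).round(2),r[1])
E
```

```text
[[ 2  2  2  2  2  2  2  2  2  2  2  2  2  2  2  2  2  2  2  2  2  2  2  2]
 [ 2  2  2  2  2  2  2  2  2  2  2  2  2  2  2  2  2  2  2  2  2  2  2  2]
 [ 2  2  2  2  2  2  2  2  2  2  2  2  2  2  2  2  2  2  2  2  2  2  2  2]
 [ 2  2  2  2  2  2  2  2  2  2  2  2  2  2  2  2  2  2  2  2  2  2  2  2]
 [ 2  2  2  2  2  2  2  2  4  4  5  5  7  4  3  2  2  2  2  2  2  2  2  2]
 [ 2  2  2  2  2  2  4  6  8  7  7  8 12 11  6  4  3  2  2  2  2  2  2  2]
 [ 2  2  2  2  3  4  6  9 13  9  9 10 14 13  9  8  4  2  2  2  2  2  2  2]
 [ 2  2  2  2  4  7  8  8 10  9 10 13 13 12 10 11 10  7  5  3  3  2  2  2]
 [ 2  2  2  3  6  8 12  9  8  8 11 12 13 12 12 13 12 10  6  5  5  3  2  2]
 [ 2  2  2  5  7  8  7  7  8  9 12 13 13 14 13 13 13 13 14  8  5  5  5  3]
 [ 2  2  2  6  7  8  7  7  9  8  9 13 13 14 13 13 12 12 18  9  5  5  5  5]
 [ 2  2  3  6 10 10  8  8  9  9  9 13 13 13 13 10 12 13 18 19  8  6  5  5]
 [ 2  2  3  6  9 10  7  7  8 12 12 14 13 14 13 12 12 13 16 27  9  5  6  5]
 [ 2  2  2  6  8  8  7 10  9 13 11 12 13 13 13 14 13 14 16 33  9  5  4  6]
 [ 2  2  2  5  7  8 10 13 11 10 12 13 13 13 13 13 
[... 2193 characters left out ...]
2 12 13 12 11 13 13 11 12 12 12 11 12 11  3  1  1  1]
 [ 4  3  7 26 34 19 12 11 11 11 11 11 12 11 12 12 12 11 15 14  2  1  1  1]
 [ 3  3  4 16 32 27 18 12 12 12 10 12 10 12 11 11 11 12 19 14  2  1  1  1]
 [ 4  4  3  6 17 28 27 18 12 12 12 10 10 11 12 12 14 20 23  9  2  1  1  1]
 [ 3  4  3  3  6 15 28 28 20 18 15 14 13 16 18 19 22 25 16  2  1  1  1  1]
 [ 1  1  1  4  3  4  7 11 19 28 31 27 25 27 28 27 19 12  2  1  1  1  1  1]
 [ 1  1  1  1  1  1  0  1  6 13 20 20 21 19 16 12  2  0  0  1  1  1  1  1]
 [ 1  1  1  1  1  1  1  1  1  1  1  1  1  1  1  1  1  1  1  1  1  1  1  1]
 [ 1  1  1  1  1  1  1  1  1  0  0  1  0  0  0  1  1  1  1  1  1  1  1  1]]
scene [644.02 174.01   0.  ] 47.3560371669785
```

The small rosette sits on its patch: a brown rim of about 1–1.5 mm shows on every side that faces a camera (offset ≲0.5 mm). I carry that small correction forward to the large rosette and the square.

```bash
python3 - <<'E'
from arm import *
import cv2
zg=MAT+GH; zc=zg+.024; H=np.pi/2; dx,dy=.0003,-.0004
p=(.3847,.3538)
robot.gripper_to(.090)
robot.move_ptp([*p,.11],R(H)); robot.move_linear([*p,zg],velocity=.15); st('down')
robot.gripper_to(.055); st('sq1')
robot.gripper_to(.080); robot.move_ptp([*p,zg],R(0))
robot.gripper_to(.055); st('sq2')
robot.move_linear([*p,.15],velocity=.15); s=st('lift')
assert s['opening']>.06
place(.6452+dx,-.2073+dy,0,zc,.064)
p=(.4482,.0606); a=np.radians(39.1)
robot.gripper_to(.075)
robot.move_ptp([*p,.11],R(a)); 
for n in('top','scene'):
    im=robot.grab_frame(n); cv2.imwrite(f'pics/{n}2.png',im[:,:,::-1])
robot.move_linear([*p,zg],velocity=.15); st('down')
robot.gripper_to(.045); st('sq')
robot.move_linear([*p,.12],velocity=.15); s=st('lift')
E
cat > zoom.py <<'E'
import sys
from vis import *
from fit1 import CI,PP
def zoom(i,kinds,out):
    rows=[]
    for k in kinds:
        r=[]
        for n in('top','scene'):
            im=cv2.imread(f'pics/{n}{i}.png'); u,v=proj([[PP[k][0],PP[k][1],.04]],CI[n])[0].round().astype(int)
            r.append(cv2.resize(im[v-25:v+25,u-25:u+25],(390,290 if len(kinds)>1 else 390),interpolation=cv2.INTER_CUBIC))
        rows.append(np.hstack(r))
    cv2.imwrite(out,np.vstack(rows))
zoom(sys.argv[1],sys.argv[3:],sys.argv[2])
E
python3 zoom.py 2 pics/z2.png large small
```

```text
down t=13.7 [0.3851 0.3542 0.0269] open 0.0902 F [0.2 0.5 0.4] q7 0.81
sq1 t=14.3 [0.3848 0.3538 0.0264] open 0.0633 F [-0.8 -1.9  6.8] q7 0.81
sq2 t=16.4 [0.3848 0.3537 0.026 ] open 0.0635 F [-0.3  0.3 -0.1] q7 -0.45
lift t=17.3 [0.3843 0.3535 0.1493] open 0.0636 F [-0.2 -0.6 -0.3] q7 -0.57
contact True t=20.7 [ 0.6458 -0.2078  0.0495] open 0.0635 F [ 1.6 -1.6  1.8] q7 0.75
placed t=21.8 [ 0.6452 -0.2073  0.1293] open 0.0780 F [-0.3  0.4 -0.4] q7 0.70
down t=24.2 [0.4486 0.0602 0.0265] open 0.0750 F [ 0.2 -0.1 -0.3] q7 1.00
sq t=24.6 [0.4485 0.0608 0.0265] open 0.0537 F [-1.8  0.8  8.8] q7 1.00
lift t=25.4 [0.4478 0.0608 0.1194] open 0.0540 F [ 0.   1.  -1.4] q7 0.83
```

View pics/z2.png

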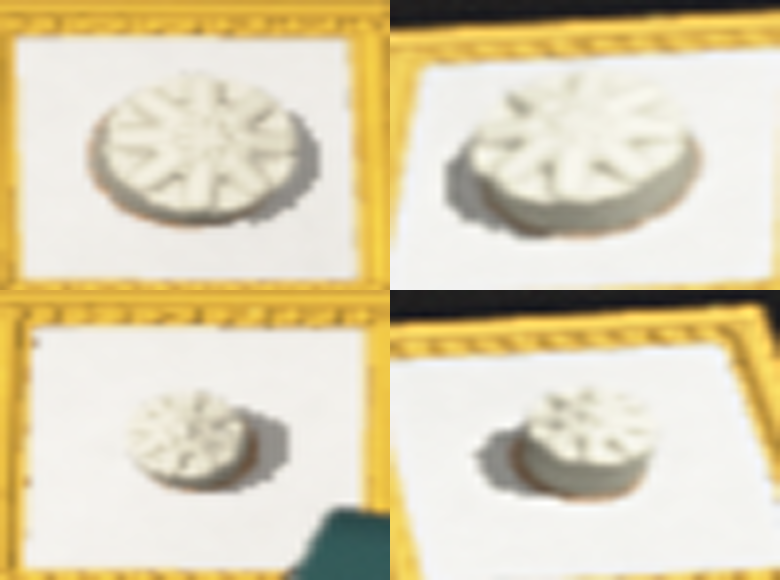

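Crops: the large and small rosettes both sit inside their patches, with a thin even brown rim showing. I'm placing the square, then picking the oval.

```bash
python3 - <<'E'
from arm import *
import cv2
zg=MAT+GH; zc=zg+.024; H=np.pi/2; dx,dy=.0003,-.0004
place(.6432+dx,-.0793+dy,np.radians(.85),zc,.054)
p=(.4133,-.3562); a=np.radians(19.9-180)
robot.gripper_to(.072)
robot.move_ptp([*p,.12],R(a)); st('hover')
for n in('top','scene'):
    im=robot.grab_frame(n); cv2.imwrite(f'pics/{n}3.png',im[:,:,::-1])
robot.move_linear([*p,zg],velocity=.15); st('down')
robot.gripper_to(.042); st('sq')
robot.move_linear([*p,.14],velocity=.15); s=st('lift')
E
python3 zoom.py 3 pics/z3.png square large
```

```text
contact True t=27.4 [ 0.6438 -0.0797  0.0502] open 0.0539 F [-0.1  0.2  2.9] q7 0.66
placed t=28.6 [ 0.6432 -0.0794  0.1293] open 0.0677 F [-0.1 -0.1  0.8] q7 0.60
hover t=30.7 [ 0.4138 -0.3559  0.12  ] open 0.0719 F [0.1 0.2 0.4] q7 -1.39
down t=31.6 [ 0.4134 -0.3566  0.0266] open 0.0718 F [0.5 0.6 0.2] q7 -1.30
sq t=32.0 [ 0.4136 -0.3562  0.0264] open 0.0497 F [0.6 2.2 6.9] q7 -1.30
lift t=32.9 [ 0.4131 -0.3558  0.1394] open 0.0498 F [ 0.5 -0.9 -1.1] q7 -1.46
```

View pics/z3.png

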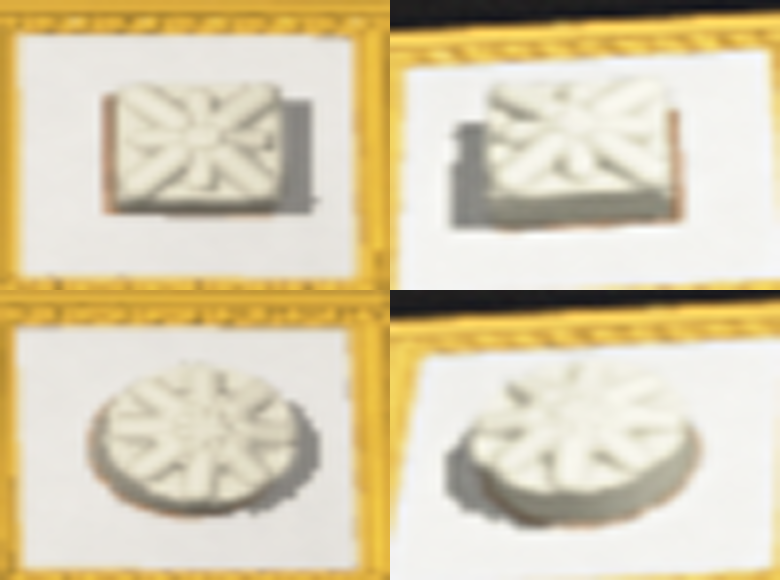

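The square shows a brown strip of about 3–4 mm on its +y side in both views, so it sits about 2.5–3 mm toward −y. I'll place the oval first, then squeeze-centre the square along y.

```bash
python3 - <<'E'
from arm import *
import cv2
zg=MAT+GH; zc=zg+.024; H=np.pi/2; dx,dy=.0003,-.0004
place(.6417+dx,.0488+dy,np.radians(.95)-H,zc,.050)
# square: squeeze along y at the patch centre
p=(.6432+dx,-.0793+dy); phi=np.radians(.85)-H
robot.gripper_to(.072)
robot.move_ptp([*p,.12],R(phi)); robot.move_linear([*p,zc+.0005],velocity=.12); st('down')
robot.gripper_to(.050); st('sq')
robot.gripper_to(.070); robot.move_linear([*p,.13],velocity=.15)
robot.move_ptp([.40,-.25,.2],R(-H)); st('away')
for n in('top','scene'):
    im=robot.grab_frame(n); cv2.imwrite(f'pics/{n}4.png',im[:,:,::-1])
E
python3 zoom.py 4 pics/z4.png square oval
```

```text
contact True t=35.7 [0.6424 0.0486 0.05  ] open 0.0499 F [-0.2  0.8  3.9] q7 -1.11
placed t=36.9 [0.6416 0.0487 0.1293] open 0.0640 F [ 0.3  0.4 -0.8] q7 -1.16
down t=38.5 [ 0.6438 -0.0798  0.051 ] open 0.0716 F [ 0.6 -0.2  0.3] q7 -0.92
sq t=39.0 [ 0.6438 -0.0798  0.0511] open 0.0537 F [-1.   0.7  5.4] q7 -0.92
away t=41.3 [ 0.4012 -0.2495  0.1999] open 0.0700 F [ 0.7 -0.6 -1.2] q7 -0.68
```

View pics/z4.png

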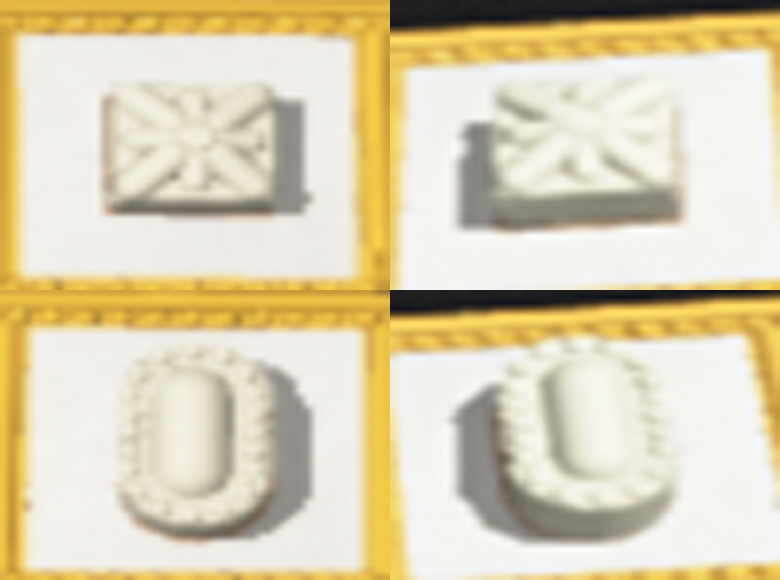

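```bash
cat > ov.py <<'E'
import sys
from chk import *
PT={'top':{'large':(.6444,-.2060,0),'square':(.6427,-.0780,.0148),'small':(.6392,.1783,0),'oval':(.6410,.0500,.0166)},
'scene':{'large':(.6460,-.2086,0),'square':(.6437,-.0806,.0148),'small':(.6406,.1758,0),'oval':(.6423,.0475,.0166)}}
def go(i,k,out):
    o=[]
    for n in('top','scene'):
        im=cv2.imread(f'pics/{n}{i}.png'); c=CI[n]
        u,v=proj([[*PT[n][k][:2],.03]],c)[0].round().astype(int)
        big=cv2.resize(im[v-25:v+25,u-25:u+25],(390,390),interpolation=cv2.INTER_NEAREST); b2=big.copy()
        def line(pl,col): cv2.polylines(b2,[(((pl-[u-25,v-25]+.5)*7.8-.5)).round().astype(np.int32)],True,col,1)
        line(poly(k,*PT[n][k],.026,c,True),(0,0,255)); line(poly(k,*PT[n][k],.026,c),(255,0,0))
        o.append(np.vstack([big[50:340],b2[50:340]]))
    cv2.imwrite(out,np.hstack(o))
go(sys.argv[1],sys.argv[2],sys.argv[3])
E
python3 ov.py 4 oval pics/ov4.png; python3 ov.py 4 square pics/sq4.png
python3 - <<'E'
from chk import *
for n in('top','scene'):
    im=cv2.imread(f'pics/{n}4.png')[:,:,::-1].astype(float); c=CI[n]
    u,v=proj([[.642,.0488,.026]],c)[0].round().astype(int)
    print(n,(warm(im)[v+8:v+24,u-10:u+12]*100).astype(int))
E
```

```text
top [[17 16 11 13 10  8  9 11 13 12 13 13 13 10  8  9 10 13 14 21  8  5]
 [11 13 14 11 12 10 12 10 10 10 10 10  9  9 10 10 12 13 15 18  7  5]
 [13 15 13 11  9  9 13 10  8  9 10  8  9  8 11 10 13 13 23 11  6  5]
 [ 5 10 13 14 13 12 13 10  8  8 12  9 11 11 13 13 13 21 24  8  5  4]
 [ 3  9 21 18 14 13 13 11 11 11 13 12 11 13 13 13 20 28 12  6  4  4]
 [ 2  4 17 26 20 14 14 13 13 13 13 13 13 13 14 24 29 14  5  5  5  5]
 [ 2  3  5 13 21 22 18 16 15 15 14 14 14 15 24 24 12  7  5  5  5  3]
 [ 2  2  3  4  6 13 21 29 26 24 25 23 20 18 18 10  7  5  5  3  3  3]
 [ 2  2  3  3  3  4  6 14 17 17 20 16  7  5  4  4  3  3  3  3  2  2]
 [ 2  2  2  2  2  3  3  4  5  4  5  5  3  2  3  2  2  2  2  2  2  3]
 [ 3  2  2  2  2  3  3  3  3  3  3  3  3  2  3  2  3  2  2  3  2  2]
 [ 2  2  2  2  2  2  2  2  2  3  3  3  3  2  3  2  2  2  2  2  2  3]
 [ 4  4  4  4  4  3  4  4  5  4  5  5  5  4  4  4  5  4  4  4  5  5]
 [29 31 31 31 30 29 30 31 32 31 32 31 32 29 29 31 32 31 31 31 32 32]
 [60 58 60 60 61 60 60 61 61 61 60 60 60 61 60 58 61 61 61 59 60 60]
 [70 70 70 70 70 70 71 69 70 70 70 70 70 70 70 70 70 70 69 70
[... 419 characters left out ...]
 1  1  1]
 [ 4  3  4  7 13 14 16 15 14 14 14 14 13 11 14 11  7  1  1  1  1  1]
 [ 1  3  3  3  4  4  6  8  8  9  8  8  8  8  9  3  1  1  1  1  1  1]
 [ 1  1  1  1  1  1  1  1  1  1  1  1  1  1  2  1  1  1  1  1  1  1]
 [ 1  1  1  1  1  1  1  1  1  1  1  1  0  1  0  0  1  1  1  1  1  1]
 [ 1  1  1  1  1  1  1  1  0  1  0  0  0  0  0  0  0  0  0  0  0  0]
 [ 0  0  0  0  0  0  0  0  0  0  1  1  1  1  1  2  2  2  3  3  4  9]
 [ 1  1  0  1  2  3  2  4  9 14 20 23 23 26 30 34 35 40 42 42 43 47]
 [25 29 34 35 40 42 42 43 46 49 54 57 57 56 60 62 63 65 64 63 64 67]
 [57 62 61 60 63 66 67 66 64 65 66 67 66 64 63 64 66 65 63 62 63 65]
 [65 67 65 63 63 62 66 65 64 65 65 66 66 64 63 62 63 63 61 61 60 61]]
```

View pics/ov4.png

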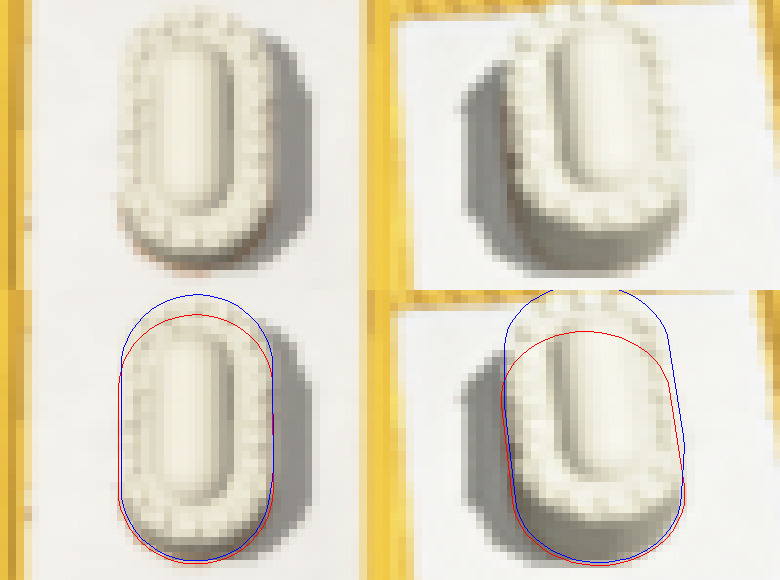

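View pics/sq4.png

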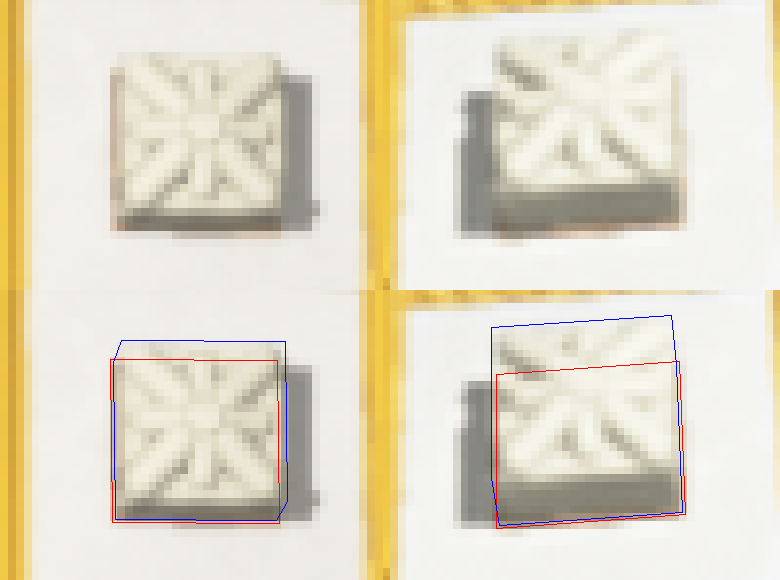

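The square is now centred, with a thin rim on each visible side. The oval is centred across, but its rim is about 1.4 mm at the −x end and about 0.3 mm at the +x end. I'll regrasp it and shift it about 0.7 mm toward −x.

```bash
python3 - <<'E'
from arm import *
import cv2
zc=MAT+GH+.024; H=np.pi/2; x,y=.6420,.0484; phi=np.radians(.95)-H
robot.gripper_to(.066)
robot.move_ptp([x,y,.12],R(phi)); robot.move_linear([x,y,zc+.0005],velocity=.12); st('down')
robot.gripper_to(.042); st('grip')
robot.move_linear([x,y,zc+.008],velocity=.05)
robot.move_linear([x-.0007,y,zc+.008],velocity=.02)
hit=robot.move_linear([x-.0007,y,zc-.006],velocity=.02,threshold=2.5); st(hit)
robot.gripper_to(.064); robot.move_linear([x-.0007,y,.13],velocity=.15)
robot.move_ptp([.2135,.587,.22],R(np.radians(70))); st('away')
for n in('top','scene'):
    im=robot.grab_frame(n); cv2.imwrite(f'pics/{n}5.png',im[:,:,::-1]); cv2.imwrite(f'pics/{n}5_big.png',cv2.resize(im[:,:,::-1],(800,600)))
E
python3 ov.py 5 oval pics/ov5.png;  python3 zoom.py 5 pics/z5.png large small
python3 - <<'E'
from chk import *
for n in('top','scene'):
    im=cv2.imread(f'pics/{n}5.png')[:,:,::-1].astype(float); c=CI[n]
    u,v=proj([[.642,.0488,.026]],c)[0].round().astype(int)
    print(n,(warm(im)[v+12:v+19,u-10:u+12]*100).astype(int))
E
```

```text
down t=43.9 [0.6424 0.0481 0.051 ] open 0.0659 F [0.8 0.1 0.6] q7 -1.11
grip t=44.3 [0.6423 0.0484 0.051 ] open 0.0494 F [-1.3  1.   7. ] q7 -1.11
True t=45.3 [0.6414 0.0484 0.0507] open 0.0495 F [ 0.3 -0.8  5.7] q7 -1.11
away t=48.9 [0.2144 0.5866 0.2199] open 0.0639 F [ 0.1  0.4 -0.5] q7 0.17
top [[ 3  8 18 15 14 13 13 12 10  9 13 13 10 12 13 14 14 19 12  7  5  5]
 [ 2  4 15 21 16 13 12 13 13 13 13 14 13 14 13 15 16 10  5  4  4  4]
 [ 2  2  5 12 17 13 12 14 13 13 13 14 14 13 22 17  9  7  4  4  5  5]
 [ 2  2  3  4  5  7  9 17 16 15 16 15 16 11 16  8  5  5  5  5  3  3]
 [ 3  2  2  3  3  3  4 12 15 15 20 15  7  4  5  4  3  3  3  3  2  2]
 [ 3  3  2  2  2  2  3  4  5  4  5  5  3  3  3  2  2  2  2  2  2  3]
 [ 2  2  3  2  2  3  3  3  2  3  3  3  3  3  3  3  2  2  2  2  2  3]]
scene [[ 4  9 20 20 16 13 12 11 11 12 11 11 10 11 11 11 12 14 14  9  2  1]
 [ 3  5  9 18 21 18 14 14 12 12 13 12 12 13 16 18 16 10  2  1  1  1]
 [ 2  3  4  8 11 12 15 17 20 20 21 21 19 19 21 18 14  3  1  1  1  1]
 [ 1  4  4  2  4  4  6 12 16 17 17 17 15 16 13  4  2  1  1  1  1  1]
 [ 1  1  1  1  1  1  1  1  1  1  1  1  1  1  1  1  1  1  1  1  1  1]
 [ 1  1  1  1  1  1  1  1  1  0  0  1  0  0  1  0  1  1  0  0  1  0]
 [ 1  1  1  1  1  1  1  1  0  0  0  0  0  0  0  0  0  0  0  0  0  0]]
```

View pics/ov5.png

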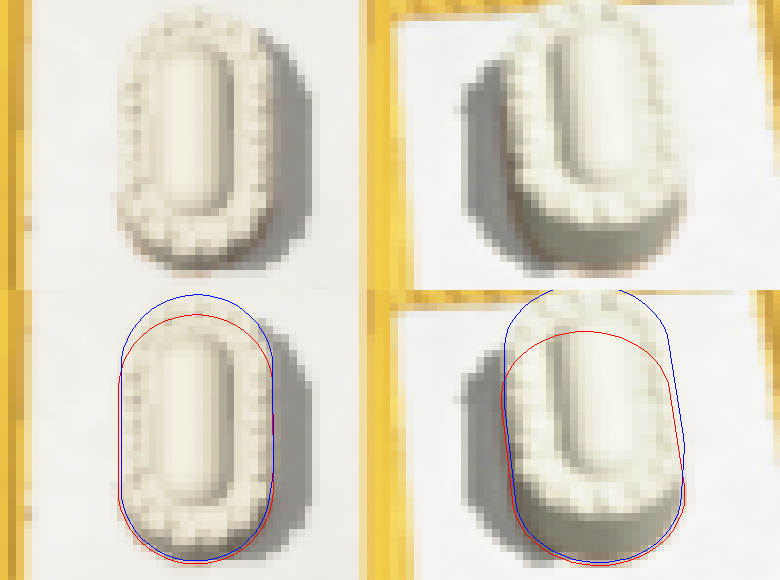

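View pics/top5_big.png

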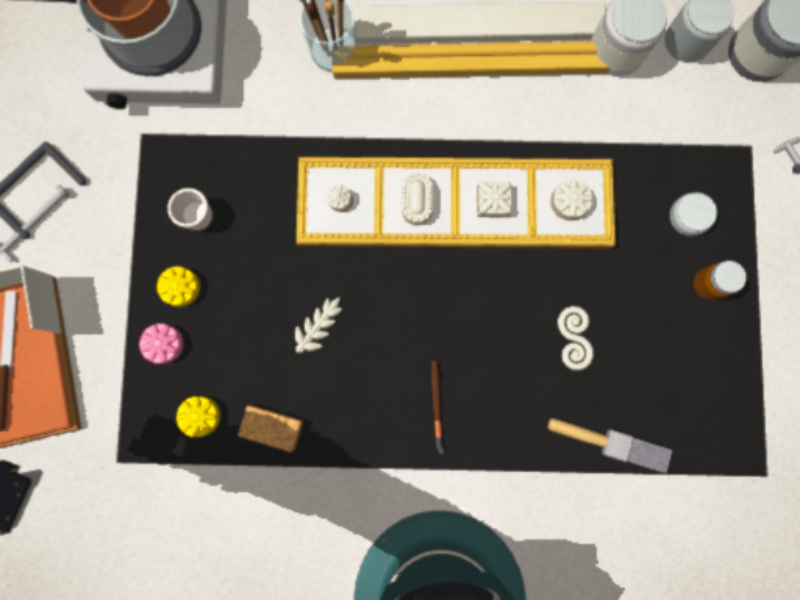

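View pics/scene5_big.png

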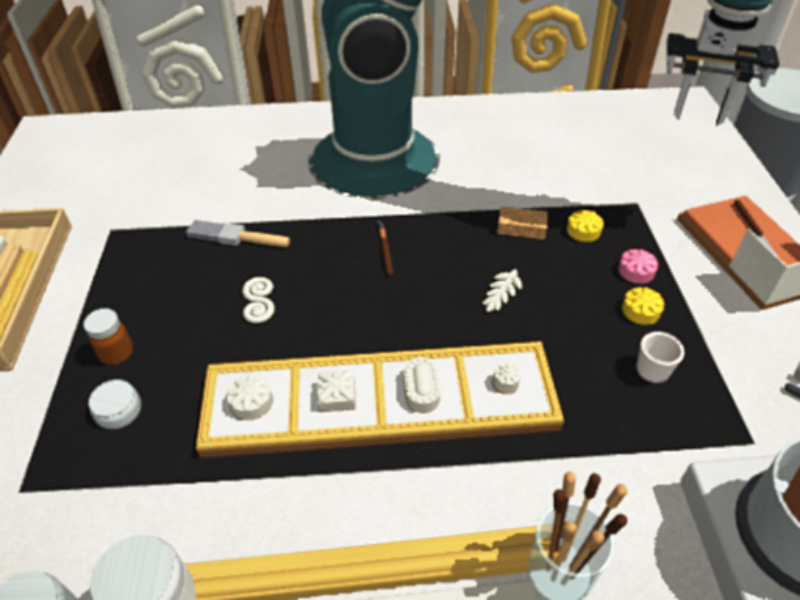

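The oval's rim is now about even at both ends. All four castings sit on their own patches, and the other objects are where they were. I'm handing the job in.

```bash
python3 -c "
from rig import robot
robot.sign_off()"
```

```text
the job is handed in; nothing more can be done
```

All four ornaments are dry-fitted on their matching patches, face up and flat, and I handed the job in after about 49 s of the 96 s allowed. Each was lowered until the force sensor felt contact, then released.

**Corrections made:**
- **Square patera:** it first landed about 3 mm off towards −y, so I squeezed it back to centre along y.
- **Oval boss:** it was about 0.7 mm off along its length, so I regripped it and set it down again.

**Last checks:** both camera views show thin, roughly even brown rims around all four, which I judge to be within about 0.5–1 mm of centre. The square and the oval are turned to match their outlines. The leaf spray, S-scroll and pink and yellow rosettes look unmoved in the final pictures.

**Disagreements:** the two cameras differed by about 2.5 mm in y and 1 mm in x. I used their average and checked it against the rim around the first placed piece. An automatic fit of that placed rosette was unreliable, because white on white segments poorly. The final judgement therefore rests on the rim widths I read from the pictures.

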